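# Chock a row of bottles on their sides

### The arm

A 6-joint arm with a two-finger parallel gripper is mounted at the origin on a cart in front of the work surface, level with it; the furniture and walls round the work are solid. World frame = base frame: x ahead of the robot, y to its left, z up, the work surface at z = 0. Lengths are in m, angles in rad, forces in N, time in s.
With the tool pointing down it reaches from about 0.275 to 0.85 m from the base axis. Payload 19 kg.
Tool frame: the origin (TCP) lies on the mounting face of the last link; the fingertips stand 173 mm ahead of it and the grasp point (between the pads) lies ahead of it (pinch_z is the x of the grasp point in the tool frame, in m); x points along the fingers, y is the direction in which the jaws open and shut, and the axes are right-handed (so a half turn about x gives the same grasp; the last joint's range is limited). The gripper opens to 85 mm and grips with 20 to 120 N. Pads are 22 mm wide; open, the fingers measure 114 mm over their backs; the gripper's body (76 mm by 85 mm) begins 54 mm behind the grasp point. The pads swing forward as they close: fully open they stand 13 mm farther back than shut.
Start: joints at [-1.416, 0.15, 1.437, -0, 1.554, -0.134], TCP at [0.164, -0.551, 0.405] pointing down, gripper open.
Joint ranges: [-2.8, 2.8], [-0.68, 2.1], [0.12, 2.68], [-1.39, 4.53], [0.16, 2.79], [-2.81, 2.81]. Speed limits (rad/s): [1.89, 1.89, 2.22, 3.01, 3.01, 3.01].

### API

Orientations are given as a unit quaternion [w, x, y, z].
In Python, from cell import observe, camera, get_calibration, job_done, pinch_z gives the robot as it stands.
- The arm moves only by the tool step_arm, never from a script. Its argument "moves" is a list of rows, each a list of 6 numbers: the shift along the tool's x, y, z in mm, then the turn, a rotation vector about the tool's x, y, z in degrees. A call has 1 to 10 rows; each row is the pose to reach, as a shift and turn from the pose commanded when the call began, along the tool's axes at that moment; what a row does not reach only later rows make up. A row lasts 1/12 s, in which the tool goes at most 41.7 mm and 7.16 degrees, less where a joint would pass 70% of its speed; a pose out of reach is approached as far as the arm can. A call with a gripper value outside its range is refused whole. "hand" is the opening in per cent of the stroke, from 0 (shut) to 100 (fully open), set as the call begins (left out, the last holds). The fingers move at their own pace and stop on an object; "newtons" is the grip in N (left out, the last holds). Time passes only in rows, so rows that repeat a pose let the fingers close. It gives the time, the measured TCP pose, the force and the opening at its end, in the units of the state.
- observe(): the state, without advancing time (a new reading comes with each control period).
- camera(name): name is "scene" or "top" or "wrist"; returns the picture (384x512x3 uint8, red, green, blue); there is no depth.
- get_calibration(name): a dict with "vertical_fov" (degrees; the focal length in pixels is half the picture's height over the tangent of half this angle, whatever the lens; pixels are square), "cx", "cy" (the principal point, pixels), "rvec" (rotation vector, rad) and "tvec" (3), from world to camera coordinates, as OpenCV has them. Camera axes: x right, y down, z forward; pixel columns grow to the right and rows downward; lengths in m; the calibration is good to about 2 mm. A picture is of the moment at which its call begins: read the wrist's pose just before it. get_calibration takes no time and is no camera call; for the wrist camera it gives the pose at the moment of the call.
- job_done(): hands the job in, once; it reports no verdict.
The state is a dict: "time_s": time; "joints": joint angles; "qd": joint speeds; "joint_efforts": joint torques, N m; "tcp_pos": TCP position; "ee_rot": TCP orientation; "wrist_force": force on the tool from outside, world axes, zero at the start; "wrist_torque": the same for the moment, N m; "width": finger opening in m.
Only numpy, scipy, OpenCV 4.12 (cv2) and the standard library are available. Lean on these libraries where they do the work, as an engineer would, in place of code of your own. Each camera call takes 0.05 s, during which the arm holds its last target. There are 200 camera calls.

### The job

Three white bottles lie on their sides in a row on the wooden rest board, against its end stop, but the last one has begun to roll away from the others. Set the large wooden wedge flat on the board with its sloping face to that last bottle and slide it up until the three bottles lie snug together against the stop and the wedge sits close and square against the last one. Then let go and leave it there.

Things in the scene. Friction and masses are not known exactly. Their poses are not given: they have to be found in the camera images.
- rest_board: Fixed light wooden board, 150 mm (x) by 380 mm (y), 6 mm thick, with an end stop (28 mm thick, 45 mm high) across one end. Origin: underside of the board (table height), middle of the stop's inner face. +y runs along the board away from the stop, +x across it, along the bottles; the open end is at y = 350 mm. With the row snug the bottle axes lie at y = 34, 101 and 168 mm.
- bottle_end_axis (a point): Point on the axis of the last bottle (farthest from the stop), halfway along its round body. White plastic bottle with screw cap, on its side: 67 mm diameter, body 104 mm long, 126 with cap, 0.2 kg; axis 33.5 mm, top 67 mm above the board. z points to the cap; the other axes turn as it rolls. It starts 15 to 30 mm off the middle bottle.
- bottle_middle_axis (a point): The same point on the middle bottle, identical to the last one. A third identical bottle lies between it and the stop, touching or nearly so.
- wedge_large: Large wooden wedge, 50 mm wide (x), 80 long (y), 36 high, 0.15 kg. Origin: centre of underside, z up. A 60 degree slope with black rubber strip faces -y, rising from a 3 mm high nose at y = -40 to the flat top, y = -21 to +40 mm. Grip its parallel sides x = +-25 mm near y = +12. The other wedge is half this size (25 x 40 x 18 mm).
- wedge_nose (a point): Middle of the lower front edge (nose) of the large wedge, 40 mm along -y from the wedge's origin, at its underside. With the wedge pressed home against a bottle, it lies 21 mm from the bottle's axis seen from above.

How it is judged:
By the outcome, as a careful person would: the job done as asked, in the order asked, and still so for the second after the job is handed in, with the robot touching nothing.
It also fails if it takes over 40 s, if anything falls off the work surface, if the arm or the gripper's body presses on something with over 40 N, if the wrist force passes 120 N, or if a joint passes its speed limit or range.

## Working session

There is one attempt and no reset: what is moved stays moved. The work goes in short steps, Python scripts to look and compute and a tool call to move; the robot and the scene stay as the last step left them, time stands still between calls to the robot, and variables do not carry over. Pictures are saved under pics/ and viewed, about 8 in all and at most 12, crops included, and the job is handed in when it is done.

Besides the shell and the picture viewer there is one more tool, called after "Emit:" in YAML: its name, and indented under it one key for each argument. step_arm: Moves the arm, as the interface text tells. Its arguments: {"type":"object","properties":{"moves":{"type":"array"},"hand":{"type":"number"},"newtons":{"type":"number"}},"required":["moves"]}

```bash
mkdir -p pics; ls; python3 - <<'E'
from cell import *
import cv2,numpy as np
print(pinch_z, observe())
for n in("top","scene"):
    print(n,get_calibration(n)); cv2.imwrite(f"pics/{n}0.png",camera(n)[:,:,::-1])
E
```

```text
pics
0.1547 {'time_s': 0.0, 'joints': array([-1.41600898e+00,  1.50997770e-01,  1.43801489e+00,  2.85003607e-05,
        1.55380975e+00, -1.33969739e-01]), 'qd': array([ 0.00139857,  0.00072665, -0.00034083,  0.00011445, -0.00114337,
       -0.00018074]), 'joint_efforts': array([ 2.81340408e-04, -7.13034797e+01, -5.70879078e+01, -1.34996840e-04,
        8.83372268e-03,  3.39550536e-05]), 'tcp_pos': array([ 0.16373441, -0.55116176,  0.40407667]), 'ee_rot': array([ 0.10130167,  0.69975514,  0.1021714 , -0.69974404]), 'wrist_force': array([ 0.23653326,  0.10687467, -0.57331324]), 'wrist_torque': array([-0.03650097, -0.04723781,  0.00425279]), 'width': 0.08508160512649639}
top {'vertical_fov': 55.876072923658455, 'cx': 258.54445738751565, 'cy': 189.73318762389195, 'rvec': array([ 2.16285277, -2.15393643,  0.19509828]), 'tvec': array([0.04435044, 0.55553741, 1.04771552])}
scene {'vertical_fov': 51.327389348700194, 'cx': 260.01928409679886, 'cy': 199.75513882942852, 'rvec': array([ 0.9480312 , -2.53719057,  0.95647097]), 'tvec': array([0.43278052, 0.25910135, 0.91272862])}
```

View pics/top0.png

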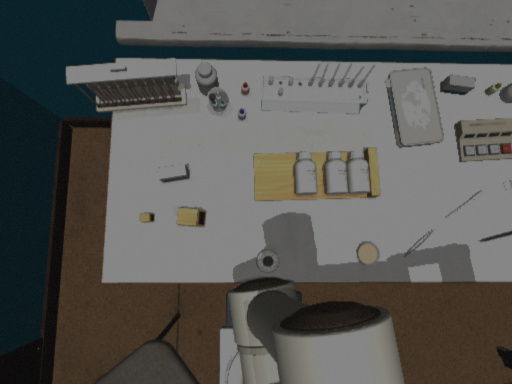

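View pics/scene0.png

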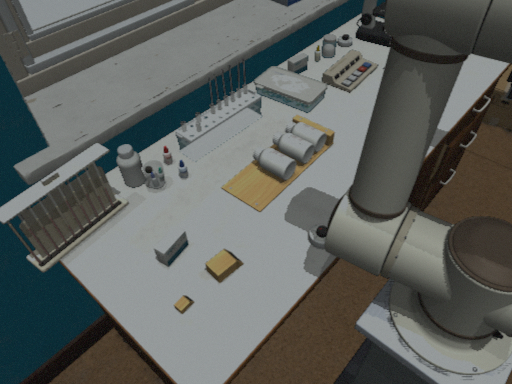

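Top view: board spans (254,153) to (380,198), with the stop on the right at about 375. The bottles are at columns 306, 337 and 358, caps up. The large wedge is at (189,217) with its black slope facing right, and the small one is at (146,217). The scene view agrees with this.

```bash
cat > h.py <<'E'
from cell import *
import cv2,numpy as np
from scipy.spatial.transform import Rotation as R
def cam(n,img_h=384):
    c=get_calibration(n); f=img_h/2/np.tan(np.radians(c["vertical_fov"])/2)
    return f,c["cx"],c["cy"],cv2.Rodrigues(c["rvec"])[0],np.array(c["tvec"])
def cast(c,px,z):
    f,cx,cy,Rm,t=c; px=np.atleast_2d(px).astype(float)
    d=np.c_[(px[:,0]-cx)/f,(px[:,1]-cy)/f,np.ones(len(px))]@Rm
    o=-Rm.T@t
    return o+d*((z-o[2])/d[:,2])[:,None]
def proj(c,P):
    f,cx,cy,Rm,t=c; q=np.atleast_2d(P)@Rm.T+t
    return np.c_[cx+f*q[:,0]/q[:,2],cy+f*q[:,1]/q[:,2]]
def rot(): 
    q=observe()["ee_rot"]; return R.from_quat([q[1],q[2],q[3],q[0]]).as_matrix()
E
python3 - <<'E'
from h import *
im=cv2.imread("pics/top0.png"); c=cam("top")
hsv=cv2.cvtColor(im,cv2.COLOR_BGR2HSV)
m=cv2.inRange(hsv,(12,70,70),(35,255,255))
m[:,:120]=0;m[:,400:]=0;m[:120]=0;m[240:]=0
for k in cv2.findContours(m,0,2)[0]:
    if cv2.contourArea(k)<20: continue
    r=cv2.minAreaRect(k); print(cv2.contourArea(k),r)
    z=.006 if r[1][0]*r[1][1]>2000 else .036
    print(np.round(cast(c,cv2.boxPoints(r),z),4).tolist())
print("c",cam("top")[3].T@-cam("top")[4])
# bottles
print(np.round(cast(c,[[306,178],[337,178],[358,177]],.0395),4))
print(rot())
s=np.vstack([im[190:240,120:230]]);cv2.imwrite("pics/c1.png",cv2.resize(np.vstack([im[140:210,245:390],im[185:255,120:265]]),None,fx=4,fy=4,interpolation=2))
E
```

```text
68.5 ((145.0, 217.0), (8.0, 10.0), 90.0)
[[0.4841, 0.3974, 0.036], [0.4843, 0.3681, 0.036], [0.4606, 0.367, 0.036], [0.4605, 0.3962, 0.036]]
326.5 ((190.82672119140625, 216.732666015625), (27.66203498840332, 16.81612777709961), 5.710593223571777)
[[0.4529, 0.2898, 0.036], [0.5025, 0.2866, 0.036], [0.4947, 0.2048, 0.036], [0.445, 0.2086, 0.036]]
49.0 ((345.5, 157.0), (10.0, 7.0), 90.0)
[[0.6757, -0.2114, 0.036], [0.6759, -0.2332, 0.036], [0.6442, -0.2321, 0.036], [0.644, -0.2103, 0.036]]
2416.5 ((309.66864013671875, 175.5675811767578), (46.54566955566406, 111.60530090332031), 88.33971405029297)
[[0.6745, 0.0625, 0.006], [0.6885, -0.2927, 0.006], [0.5391, -0.2907, 0.006], [0.527, 0.0578, 0.006]]
377.5 ((373.5264892578125, 171.8441162109375), (48.3954963684082, 9.050187110900879), 85.60128784179688)
[[0.689, -0.2905, 0.036], [0.6915, -0.3189, 0.036], [0.5403, -0.3232, 0.036], [0.538, -0.2953, 0.036]]
c [0.39384424 0.0805058  1.11655816]
[[ 0.5925 -0.0975  0.0395]
 [ 0.5932 -0.1924  0.0395]
 [ 0.5968 -0.2571  0.0395]]
[[-1.29607388e-04  2.84764118e-01 -9.58597611e-01]
 [ 1.06725960e-03 -9.58597034e-01 -2.84764090e-01]
 [-9.99999422e-01 -1.05998004e-03 -1.79675982e-04]]
```

View pics/c1.png

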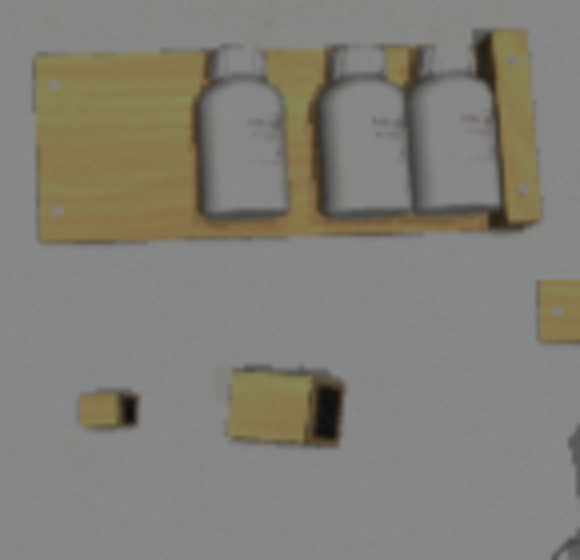

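Board yaw is about +2° and wedge yaw about -5.6°, with its slope already facing the bottles. I'll move over the wedge for a wrist view.

Emit:
step_arm:
  moves:
    - [0,-32,-24,-6.8,0,0]
    - [0,-64,-48,-13.6,0,0]
    - [0,-96,-72,-20.4,0,0]
    - [0,-128,-96,-27.2,0,0]
    - [0,-160,-120,-34,0,0]
    - [0,-192,-144,-40.8,0,0]
    - [0,-224,-168,-47.6,0,0]
    - [0,-256,-192,-54.4,0,0]
    - [0,-288,-216,-61.2,0,0]
    - [0,-320,-240,-68,0,0]

```text
time_s: 0.93
tcp_pos: [0.3025, -0.1742, 0.4047]
ee_rot: [0.477, 0.522, 0.477, -0.522]
wrist_force: [1.2, -0.2, 1.1]
width: 0.0854
```

```bash
python3 - <<'E'
from h import *
o=observe();print(o["time_s"],o["tcp_pos"],o["joints"]);Rm=rot();print(Rm.round(3))
c=cam("wrist");o_=-c[3].T@c[4];print("cam in tool",Rm.T@(o_-o["tcp_pos"]),"axes in tool\n",(c[3]@Rm).round(2), c[:3])
print(Rm.T@(np.array([.474,.25,.404])-o["tcp_pos"])*1000)
E
```

```text
0.9333 [ 0.30250304 -0.17419118  0.40466043] [-7.44343315e-01 -3.43265670e-01  1.88621554e+00  1.28237041e-04
  1.59835142e+00 -6.54265513e-01]
[[ 0.     0.996 -0.09 ]
 [-0.    -0.09  -0.996]
 [-1.     0.     0.   ]]
cam in tool [ 0.0307523   0.00035475 -0.06770057] axes in tool
 [[-0.    1.   -0.  ]
 [-0.27  0.    0.96]
 [ 0.96  0.    0.27]] (np.float64(305.86313648119875), 254.95541912903093, 190.11738968037204)
[   0.66833612  132.64445788 -437.89816206]
```

Emit:
step_arm:
  moves:
    - [0,12,-40,0,0,0]
    - [0,24,-80,0,0,0]
    - [0,36,-120,0,0,0]
    - [0,48,-159,0,0,0]
    - [0,60,-198,0,0,0]
    - [0,72,-237,0,0,0]
    - [0,84,-276,0,0,0]
    - [20,96,-313,0,0,0]
    - [40,108,-349,0,0,0]
    - [60,117,-382,0,0,0]

```text
time_s: 1.77
tcp_pos: [0.452, 0.1861, 0.3498]
ee_rot: [0.476, 0.523, 0.476, -0.523]
wrist_force: [0.5, -0.9, 1.4]
width: 0.0854
```

Emit:
step_arm:
  moves:
    - [18,7,-27,0,0,0]
    - [30,15,-48,0,0,0]
    - [40,15,-55,0,0,0]
    - [40,15,-55,0,0,0]
    - [40,15,-55,0,0,0]

```text
time_s: 2.18
tcp_pos: [0.4717, 0.2369, 0.31]
ee_rot: [-0.476, -0.523, -0.476, 0.524]
wrist_force: [0.0, 0.2, -0.1]
width: 0.0854
```

```bash
python3 - <<'E'
from h import *
o=observe();print(o["time_s"],o["tcp_pos"],o["qd"].round(3))
np.savez("pics/w1.npz",*[np.array(x) for x in cam("wrist")])
cv2.imwrite("pics/w1.png",camera("wrist")[:,:,::-1])
E
```

```text
2.1833 [0.47165993 0.23692109 0.31001783] [-0.021 -0.031 -0.011 -0.001  0.008 -0.003]
```

View pics/w1.png

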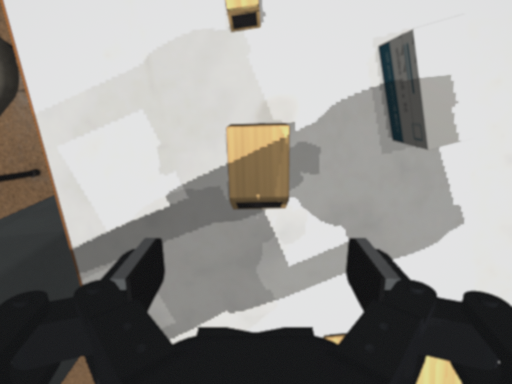

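Wrist view: wedge top spans about (227,124) to (290,202), with the black strip at the bottom edge (towards the bottles). Measuring it.

```bash
python3 - <<'E'
from h import *
d=np.load("pics/w1.npz");c=[d[k] for k in d.files]
im=cv2.imread("pics/w1.png");hsv=cv2.cvtColor(im,cv2.COLOR_BGR2HSV)
m=cv2.inRange(hsv,(10,60,60),(35,255,255));m[:110]=0;m[230:]=0;m[:,:200]=0;m[:,320:]=0
k=max(cv2.findContours(m,0,2)[0],key=cv2.contourArea);r=cv2.minAreaRect(k);print(r)
# edge lines: per-row extents
pts={'L':[],'R':[]}
for v in range(132,192,3):
    u=np.where(m[v,200:320])[0]+200; pts['L'].append((u[0]-.5,v));pts['R'].append((u[-1]+.5,v))
for s in pts:
    w=cast(c,pts[s],.036); p=np.polyfit(w[:,1],w[:,0],1);print(s,"x at y=.25:",np.polyval(p,.25),"slope deg",np.degrees(np.arctan(p[0])), "res",np.std(np.polyval(p,w[:,1])-w[:,0]))
for u in (235,245,258,270,282):
    col=np.where(m[110:225,u])[0]+110; print(u,col[0],col[-1],cast(c,[[u,col[0]-.5]],.036)[0].round(4), np.diff(np.where(m[110:225,u])[0]).max())
g=cv2.cvtColor(im,6)[190:215,258];print(g)
print(proj(c,[[.474,.25,.036],[.474,.189,.036]]))
E
```

```text
((258.2923278808594, 165.73846435546875), (83.59810638427734, 63.09210205078125), 88.78113555908203)
L x at y=.25: 0.4514475588961964 slope deg 4.188661603408724 res 0.0002289181682876138
R x at y=.25: 0.5007546476097036 slope deg 4.181058459223486 res 0.00020266402613653903
235 125 208 [0.4617 0.2912 0.036 ] 1
245 125 201 [0.4694 0.2905 0.036 ] 1
258 124 201 [0.4796 0.2903 0.036 ] 1
270 124 201 [0.4889 0.2894 0.036 ] 1
282 124 207 [0.4982 0.2886 0.036 ] 1
[103 103 103 112 137 155 150 130 110  93  77  61  44  32  29  29  30  41
  67  92 107 111 115 126 137]
[[255.68247375 174.55402883]
 [262.22550489 243.00227144]]
```

Emit:
step_arm:
  moves:
    - [20,2,-15,-1,0,0]
    - [55,3,-26,-1,0,0]
    - [90,3,-26,-1,0,0]
    - [115,3,-26,-1,0,0]
    - [128,3,-26,-1,0,0]
    - [134,3,-26,-1,0,0]
    - [134,3,-26,-1,0,0]
    - [134,3,-26,-1,0,0]

```text
time_s: 2.9
tcp_pos: [0.4779, 0.2623, 0.1778]
ee_rot: [0.48, 0.52, 0.48, -0.519]
wrist_force: [-0.1, 0.2, 0.3]
width: 0.0853
```

Emit:
step_arm:
  hand: 40
  newtons: 50
  moves:
    - [0,0,0,0,0,0]
    - [0,0,0,0,0,0]
    - [0,0,0,0,0,0]
    - [0,0,0,0,0,0]
    - [0,0,0,0,0,0]
    - [0,0,0,0,0,0]
    - [0,0,0,0,0,0]
    - [0,0,0,0,0,0]

```text
time_s: 3.57
tcp_pos: [0.4777, 0.2628, 0.1775]
ee_rot: [0.48, 0.52, 0.48, -0.519]
wrist_force: [-2.7, -2.1, 10.1]
width: 0.0493
```

```bash
python3 - <<'E'
from h import *
o=observe();print(o["time_s"],o["tcp_pos"],o["width"],o["wrist_force"],rot().round(4))
E
```

```text
3.5667 [0.47766449 0.26284111 0.17746542] 0.0493333272602984 [-2.70152466 -2.05337963 10.12553551] [[ 1.40e-03  9.97e-01 -7.76e-02]
 [ 5.00e-04 -7.76e-02 -9.97e-01]
 [-1.00e+00  1.40e-03 -6.00e-04]]
```

Emit:
step_arm:
  moves:
    - [-15,0,0,0,0,0]
    - [-40,0,0,0,0,0]
    - [-65,14,19,-1,0,0]
    - [-80,36,49,-2,0,0]
    - [-80,58,79,-3.5,0,0]
    - [-80,80,109,-5,0,0]
    - [-80,102,139,-6.5,0,0]
    - [-80,122,167,-6.5,0,0]
    - [-80,134,183,-6.5,0,0]
    - [-80,139,190,-6.5,0,0]

```text
time_s: 4.4
tcp_pos: [0.6024, 0.0599, 0.2564]
ee_rot: [0.508, 0.492, 0.508, -0.492]
wrist_force: [0.6, 0.4, -0.8]
width: 0.0489
```

Emit:
step_arm:
  moves:
    - [0,0,0,0,0,0]
    - [0,0,0,0,0,0]
    - [0,0,0,0,0,0]

```text
time_s: 4.65
tcp_pos: [0.6007, 0.0636, 0.2564]
ee_rot: [0.509, 0.491, 0.509, -0.491]
wrist_force: [-0.8, 0.1, -1.7]
width: 0.0492
```

```bash
python3 - <<'E'
from h import *
o=observe();print(o["time_s"],o["tcp_pos"],o["width"],o["wrist_force"],rot().round(4))
np.savez("pics/w2.npz",*[np.array(x) for x in cam("wrist")])
w=camera("wrist")[:,:,::-1];cv2.imwrite("pics/w2.png",w)
t=camera("top")[:,:,::-1];cv2.imwrite("pics/t2.png",t)
a=cv2.resize(t[130:220,150:400],None,fx=2.048,fy=2.048)
cv2.imwrite("pics/c2.png",np.vstack([w,a]))
E
```

```text
4.65 [0.60068663 0.06359657 0.2563983 ] 0.0492493272472964 [-0.78150568  0.10909669 -1.68716635] [[-2.000e-04  9.993e-01  3.660e-02]
 [ 4.000e-04  3.660e-02 -9.993e-01]
 [-1.000e+00 -2.000e-04 -4.000e-04]]
```

View pics/c2.png

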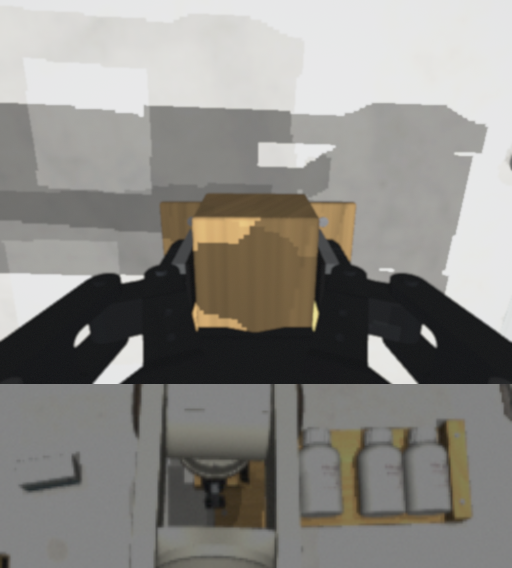

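Wrist view: the wedge is held level, and the board's open end shows at (161,202) to (355,202). In the top view all three bottles are visible with the gap still there. Next I measure the board corners, yaw and the wedge in hand.

```bash
python3 - <<'E'
from h import *
d=np.load("pics/w2.npz");c=[d[k] for k in d.files]
im=cv2.imread("pics/w2.png");hsv=cv2.cvtColor(im,cv2.COLOR_BGR2HSV)
m=cv2.inRange(hsv,(10,60,50),(35,255,255))
P=[]
for u in list(range(168,188,4))+list(range(326,352,4)):
    v=np.where(m[180:240,u])[0]; P.append((u,v[0]+179.5))
w=cast(c,P,.006);p=np.polyfit(w[:,0],w[:,1],1);print("end edge: y at x=.6",np.polyval(p,.6),"yaw",np.degrees(np.arctan(p[0])),np.array(P)[:,1])
for n,f in(("L",lambda v:np.where(m[v,150:190])[0][0]+149.5),("R",lambda v:np.where(m[v,330:370])[0][-1]+330.5)):
    q=[(f(v),v) for v in range(206,230,3)];w=cast(c,q,.006);print(n,w[:,:2].mean(0).round(4),[x[0] for x in q])
# wedge top back edge & sides: brightness change between back face and top
g=cv2.cvtColor(im,6).astype(int)
print("back", [(u,np.abs(np.diff(g[205:228,u])).argmax()+205.5) for u in range(205,315,15)])
q=[]
for v in range(225,320,8):
    u=np.where(m[v,170:340])[0]+170;q.append((v,u[0],u[-1]))
print(q)
for s in(1,2): print(cast(c,[(x[s],x[0]) for x in q[:8]],.115)[[0,7],:2].round(4))
# top-view bottles: side edges of body
t=cv2.imread("pics/top0.png");ct=cam("top");hh=cv2.cvtColor(t,cv2.COLOR_BGR2HSV)
mw=cv2.inRange(hh,(10,55,50),(35,255,255))
for v in (168,175,182): 
    r=mw[v,285:385]; e=np.where(np.diff(r.astype(int)))[0]+285.5; print(v,e, cast(ct,[(x+.5,v) for x in e],.0395)[:,1].round(3) if len(e) else '')
E
```

```text
end edge: y at x=.6 0.061457017772918315 yaw 2.0528465524655175 [201.5 201.5 201.5 201.5 201.5 201.5 201.5 201.5 201.5 201.5 202.5 201.5]
L [0.5297 0.0469] [np.float64(159.5), np.float64(159.5), np.float64(159.5), np.float64(160.5), np.float64(160.5), np.float64(160.5), np.float64(160.5), np.float64(161.5)]
R [0.678  0.0523] [np.float64(355.5), np.float64(355.5), np.float64(355.5), np.float64(354.5), np.float64(354.5), np.float64(354.5), np.float64(353.5), np.float64(353.5)]
back [(205, np.float64(216.5)), (220, np.float64(216.5)), (235, np.float64(216.5)), (250, np.float64(225.5)), (265, np.float64(217.5)), (280, np.float64(217.5)), (295, np.float64(217.5)), (310, np.float64(217.5))]
[(225, np.int64(170), np.int64(339)), (233, np.int64(170), np.int64(339)), (241, np.int64(170), np.int64(339)), (249, np.int64(192), np.int64(318)), (257, np.int64(193), np.int64(317)), (265, np.int64(194), np.int64(316)), (273, np.int64(194), np.int64(316)), (281, np.int64(195), np.int64(315)), (289, np.int64(195), np.int64(315)), (297, np.int64(196), np.int64(314)), (305, np.int64(193), np.int64(317)), (313, np.int64(191), np.int64(319))]
[[0.5675 0.0854]
 [0.5768 0.0612]]
[[0.633  0.0878]
 [0.6259 0.063 ]]
168 [293.5 315.5 324.5 368.5 377.5] [-0.061 -0.129 -0.156 -0.292 -0.32 ]
175 [294.5 315.5 324.5 368.5 378.5] [-0.064 -0.128 -0.156 -0.291 -0.322]
182 [294.5 316.5 325.5 369.5 379.5] [-0.064 -0.131 -0.158 -0.293 -0.324]
```

```bash
python3 - <<'E'
from h import *
d=np.load("pics/w2.npz");c=[d[k] for k in d.files]
print("wedge back top edge",cast(c,[(205,216.7),(310,217.7)],.115)[:,:2].round(4), "expect y", .0636-.0125+.04)
t=cv2.imread("pics/top0.png");ct=cam("top");hh=cv2.cvtColor(t,cv2.COLOR_BGR2HSV)
mw=cv2.inRange(hh,(10,55,50),(35,255,255)); g=hh[:,:,2]
for u in (299,303,306,309,313,337,358): 
    v=np.where(mw[185:199,u])[0]; print(u,v+185, cast(ct,[(u,v[0]+184.5)],.008)[0,:2].round(4))
print(t[150:200,306].tolist()); print(mw[145:160,296:316].astype(bool).astype(int))
ex=np.array([np.cos(.0358),np.sin(.0358)]);ey=np.array([-ex[1],ex[0]]);O=np.array([.6034,.0615])-.35*ey;print("O",O)
E
```

```text
wedge back top edge [[0.5811 0.0893]
 [0.6215 0.0904]] expect y 0.09110000000000001
299 [195 196 197 198] [ 0.5461 -0.08  ]
303 [195 196 197 198] [ 0.5462 -0.0925]
306 [195 196 197 198] [ 0.5463 -0.1018]
309 [195 196 197 198] [ 0.5463 -0.1112]
313 [194 195 196 197 198] [ 0.5495 -0.1237]
337 [195 196 197 198] [ 0.5468 -0.1988]
358 [194 195 196 197] [ 0.5504 -0.2649]
[[128, 133, 133], [128, 131, 131], [133, 134, 134], [134, 134, 133], [135, 135, 133], [135, 135, 134], [135, 135, 135], [132, 132, 132], [111, 111, 111], [99, 101, 101], [114, 117, 117], [130, 131, 130], [132, 132, 132], [135, 135, 133], [134, 135, 134], [133, 134, 132], [135, 136, 134], [135, 135, 134], [134, 135, 133], [133, 133, 133], [131, 131, 133], [133, 132, 133], [133, 134, 133], [135, 135, 134], [134, 133, 132], [135, 134, 134], [134, 135, 134], [136, 134, 134], [135, 136, 135], [134, 135, 134], [135, 134, 134], [134, 135, 135], [135, 134, 135], [134, 134, 134], [134, 134, 134], [134, 134, 133], [135, 135, 135], [134, 135, 133], [135, 134, 135], [135, 135, 135], [133, 133, 133], [132, 131, 131], [99, 100, 99], [74, 75, 75], [74, 79, 81], [67, 90, 106], [64, 101, 125], [68, 106, 130], [72, 111, 130], [84, 99, 106]]
[[0 0 0 0 0 0 0 0 0 0 0 0 0 0 0 0 0 0 0 0]
 [0 0 0 0 0 0 0 0 0 0 0 0 0 0 0 0 0 0 0 0]
 [0 0 0 0 0 0 0 0 0 0 0 0 0 0 0 0 0 0 0 0]
 [0 0 0 0 0 0 0 0 0 0 0 0 0 0 0 0 0 0 0 0]
 [0 0 0 0 0 0 0 0 0 0 0 0 0 0 0 0 0 0 0 0]
 [0 0 0 0 0 0 0 0 0 0 0 0 0 0 0 0 0 0 0 0]
 [0 0 0 0 0 0 0 0 0 0 0 0 0 0 0 0 0 0 0 0]
 [0 0 0 0 0 0 0 0 0 0 0 0 0 0 0 0 1 1 1 1]
 [1 1 0 0 0 0 0 0 0 0 0 0 0 0 0 1 1 1 1 1]
 [1 1 0 0 0 0 0 0 0 0 0 0 0 0 0 1 1 1 1 1]
 [1 1 0 0 0 0 0 0 0 0 0 0 0 0 0 0 1 1 1 1]
 [1 1 0 0 0 0 0 0 0 0 0 0 0 0 0 1 1 1 1 1]
 [1 1 0 0 0 0 0 0 0 0 0 0 0 0 0 0 1 1 1 1]
 [1 1 0 0 0 0 0 0 0 0 0 0 0 0 0 0 1 1 1 1]
 [1 1 0 0 0 0 0 0 0 0 0 0 0 0 0 0 1 1 1 1]]
O [ 0.61592732 -0.28827574]
```

Emit:
step_arm:
  moves:
    - [0,-2,18,0,0,0]
    - [0,-5,40,0,0,0]
    - [0,-5,52,0,0,0]
    - [10,-5,55,0,0,0]
    - [30,-5,55,0,0,0]
    - [50,-5,55,0,0,0]
    - [62,-5,55,0,0,0]
    - [68,-5,55,0,0,0]
    - [70,-5,55,0,0,0]
    - [70,-5,55,0,0,0]

```text
time_s: 5.58
tcp_pos: [0.5983, 0.0077, 0.1863]
ee_rot: [0.509, 0.491, 0.509, -0.491]
wrist_force: [-1.0, -0.2, -1.5]
width: 0.0492
```

Emit:
step_arm:
  moves:
    - [1,0,0,0,0,0]
    - [1,0,0,0,0,0]
    - [2,0,0,0,0,0]
    - [2,0,0,0,0,0]

```text
time_s: 5.92
tcp_pos: [0.5983, 0.0074, 0.1847]
ee_rot: [0.509, 0.491, 0.509, -0.491]
wrist_force: [-0.5, 0.3, -2.0]
width: 0.0493
```

Emit:
step_arm:
  moves:
    - [1,0,0,0,0,0]
    - [1,0,0,0,0,0]
    - [1,0,0,0,0,0]
    - [1,0,0,0,0,0]

```text
time_s: 6.25
tcp_pos: [0.5983, 0.0074, 0.1835]
ee_rot: [0.509, 0.491, 0.509, -0.491]
wrist_force: [-0.3, -0.3, 0.8]
width: 0.0494
```

Emit:
step_arm:
  moves:
    - [0.5,0,0,0,0,0]
    - [0.5,0,0,0,0,0]
    - [0.5,0,0,0,0,0]

```text
time_s: 6.5
tcp_pos: [0.5983, 0.0074, 0.1835]
ee_rot: [0.509, 0.491, 0.509, -0.491]
wrist_force: [-4.5, 0.4, 10.0]
width: 0.0494
```

Emit:
step_arm:
  moves:
    - [-0.4,0,3,0,0,0]
    - [-0.4,0,7,0,0,0]
    - [-0.4,0,11,0,0,0]
    - [-0.4,0,15,0,0,0]
    - [-0.4,0,18,0,0,0]
    - [-0.4,0,21,0,0,0]
    - [-0.4,0,24,0,0,0]
    - [-0.4,0,26,0,0,0]
    - [-0.4,0,28,0,0,0]
    - [-0.4,0,30,0,0,0]

```text
time_s: 7.33
tcp_pos: [0.5994, -0.0229, 0.1835]
ee_rot: [0.509, 0.491, 0.509, -0.491]
wrist_force: [-0.4, 5.0, 6.2]
width: 0.0496
```

Emit:
step_arm:
  moves:
    - [0,0,1.5,0,0,0]
    - [0,0,3,0,0,0]
    - [0,0,4.5,0,0,0]
    - [0,0,6,0,0,0]
    - [0,0,7.5,0,0,0]
    - [0,0,9,0,0,0]
    - [0,0,10.5,0,0,0]
    - [0,0,12,0,0,0]
    - [0,0,13.5,0,0,0]
    - [0,0,15,0,0,0]

```text
time_s: 8.17
tcp_pos: [0.5999, -0.0378, 0.1835]
ee_rot: [0.509, 0.491, 0.509, -0.491]
wrist_force: [-0.2, 4.7, 6.1]
width: 0.049
```

```bash
python3 - <<'E'
from h import *
o=observe();print(o["time_s"],o["tcp_pos"],o["width"],o["wrist_force"],rot().round(4)[:,1])
t=camera("top")[:,:,::-1];s=camera("scene")[:,:,::-1]
cv2.imwrite("pics/c3.png",np.vstack([cv2.resize(t[130:220,230:400],None,fx=4,fy=4),cv2.resize(s[90:180,190:360],None,fx=4,fy=4)])[:600*2])
E
python3 -c "
import cv2;i=cv2.imread('pics/c3.png');cv2.imwrite('pics/c3.png',cv2.resize(i,None,fx=.83,fy=.83))"
```

```text
8.1667 [ 0.59994843 -0.0377931   0.18349488] 0.049026897043109516 [-0.19538644  4.68712627  6.14181604] [9.994e-01 3.560e-02 6.000e-04]
```

View pics/c3.png

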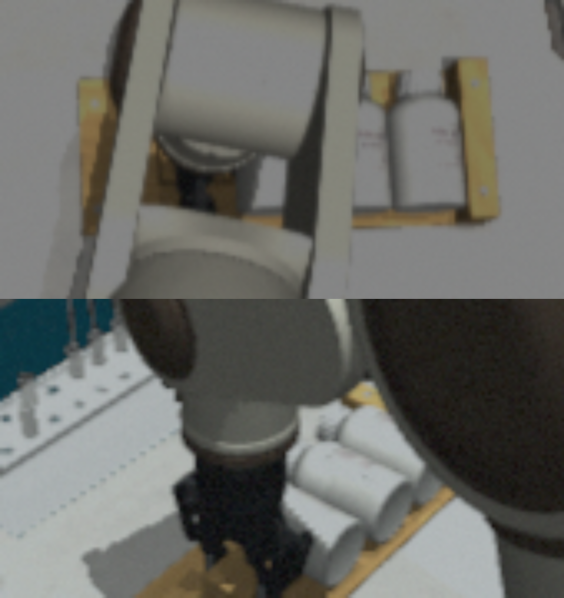

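The row is nearly closed in both views. I'll continue gently and watch the push force.

Emit:
step_arm:
  moves:
    - [0,0,1,0,0,0]
    - [0,0,2,0,0,0]
    - [0,0,3,0,0,0]
    - [0,0,4,0,0,0]
    - [0,0,5,0,0,0]
    - [0,0,5,0,0,0]

```text
time_s: 8.77
tcp_pos: [0.6001, -0.0429, 0.1835]
ee_rot: [0.509, 0.491, 0.509, -0.491]
wrist_force: [0.7, 3.7, 6.9]
width: 0.0495
```

Emit:
step_arm:
  moves:
    - [0,0,0.7,0,0,0]
    - [0,0,1.4,0,0,0]
    - [0,0,2,0,0,0]
    - [0,0,2,0,0,0]

```text
time_s: 9.1
tcp_pos: [0.6002, -0.0448, 0.1835]
ee_rot: [0.509, 0.491, 0.509, -0.491]
wrist_force: [0.4, 3.6, 6.2]
width: 0.049
```

Emit:
step_arm:
  moves:
    - [0,0,0.5,0,0,0]
    - [0,0,1,0,0,0]
    - [0,0,1,0,0,0]

```text
time_s: 9.35
tcp_pos: [0.6002, -0.0458, 0.1835]
ee_rot: [0.509, 0.491, 0.509, -0.491]
wrist_force: [-0.6, 3.9, 5.8]
width: 0.049
```

Emit:
step_arm:
  moves:
    - [0,0,0.5,0,0,0]
    - [0,0,1,0,0,0]
    - [0,0,1,0,0,0]

```text
time_s: 9.6
tcp_pos: [0.6002, -0.0468, 0.1835]
ee_rot: [0.509, 0.491, 0.509, -0.491]
wrist_force: [-0.6, 3.9, 5.8]
width: 0.0492
```

Emit:
step_arm:
  moves:
    - [0,0,0.5,0,0,0]
    - [0,0,1,0,0,0]
    - [0,0,1,0,0,0]

```text
time_s: 9.85
tcp_pos: [0.6003, -0.0472, 0.1835]
ee_rot: [0.509, 0.491, 0.509, -0.49]
wrist_force: [-1.1, 11.6, 7.0]
width: 0.0496
```

Emit:
step_arm:
  moves:
    - [0,0,0.5,0,0,0]
    - [0,0,0.5,0,0,0]
    - [0,0,0.5,0,0,0]

```text
time_s: 10.1
tcp_pos: [0.6003, -0.0475, 0.1835]
ee_rot: [0.509, 0.492, 0.509, -0.49]
wrist_force: [-0.5, 13.4, 7.4]
width: 0.0495
```

```bash
python3 - <<'E'
from h import *
o=observe();print(o["time_s"],o["tcp_pos"],o["wrist_force"],o["wrist_torque"])
s=camera("scene")[:,:,::-1]
cv2.imwrite("pics/c4.png",cv2.resize(s[100:200,200:350],None,fx=4,fy=4,interpolation=2))
E
```

```text
10.1 [ 0.60028836 -0.04752985  0.18350193] [-0.47670818 13.36785332  7.38524299] [ 2.00882884 -0.06669918  0.0843636 ]
```

View pics/c4.png

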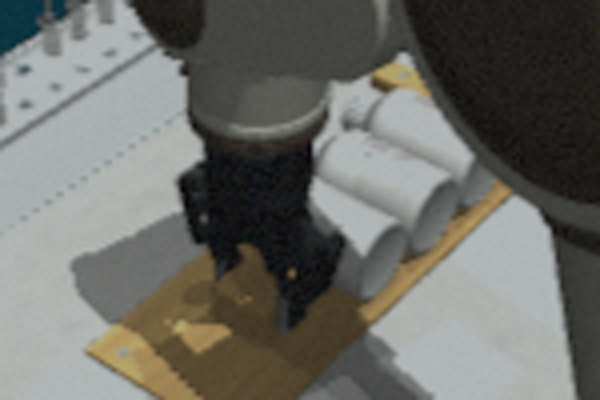

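The bottles now look touching in the scene view. One more small push will confirm a hard stop.

Emit:
step_arm:
  moves:
    - [0,0,0.5,0,0,0]
    - [0,0,1,0,0,0]
    - [0,0,1,0,0,0]
    - [0,0,1,0,0,0]

```text
time_s: 10.48
tcp_pos: [0.6003, -0.0485, 0.1835]
ee_rot: [0.509, 0.492, 0.509, -0.49]
wrist_force: [-0.0, 13.1, 7.4]
width: 0.0492
```

Emit:
step_arm:
  moves:
    - [0,0,-0.3,0,0,0]
    - [0,0,-0.5,0,0,0]
    - [0,0,-0.5,0,0,0]

```text
time_s: 10.73
tcp_pos: [0.6003, -0.0483, 0.1835]
ee_rot: [0.509, 0.491, 0.509, -0.491]
wrist_force: [-0.8, 8.7, 6.7]
width: 0.0492
```

Emit:
step_arm:
  hand: 100
  moves:
    - [0,0,0,0,0,0]
    - [0,0,0,0,0,0]
    - [0,0,0,0,0,0]
    - [0,0,0,0,0,0]
    - [0,0,0,0,0,0]
    - [0,0,0,0,0,0]
    - [0,0,0,0,0,0]
    - [0,0,0,0,0,0]

```text
time_s: 11.4
tcp_pos: [0.6002, -0.0486, 0.1832]
ee_rot: [0.509, 0.491, 0.509, -0.491]
wrist_force: [0.2, -0.2, 0.1]
width: 0.0849
```

Emit:
step_arm:
  moves:
    - [-10,0,0,0,0,0]
    - [-30,0,0,0,0,0]
    - [-60,0,0,0,0,0]
    - [-90,0,-15,0,0,0]
    - [-115,0,-40,0,0,0]
    - [-140,0,-70,0,0,0]
    - [-150,0,-90,0,0,0]
    - [-150,0,-100,0,0,0]
    - [-150,0,-100,0,0,0]
    - [-150,0,-100,0,0,0]

```text
time_s: 12.23
tcp_pos: [0.5964, 0.0514, 0.3327]
ee_rot: [0.509, 0.491, 0.509, -0.491]
wrist_force: [0.2, -0.7, 0.4]
width: 0.0855
```

```bash
python3 - <<'E'
from h import *
o=observe();print(o["time_s"],o["tcp_pos"],o["wrist_force"])
np.savez("pics/w5.npz",*[np.array(x) for x in cam("wrist")])
w=camera("wrist")[:,:,::-1];cv2.imwrite("pics/w5.png",w)
t=camera("top")[:,:,::-1];cv2.imwrite("pics/t5.png",t)
a=cv2.resize(t[140:211,240:400],None,fx=3.2,fy=3)
cv2.imwrite("pics/c5.png",np.vstack([w,a]))
E
```

```text
12.2333 [0.59644979 0.05136965 0.33271776] [ 0.16475943 -0.7210626   0.40421879]
```

View pics/c5.png

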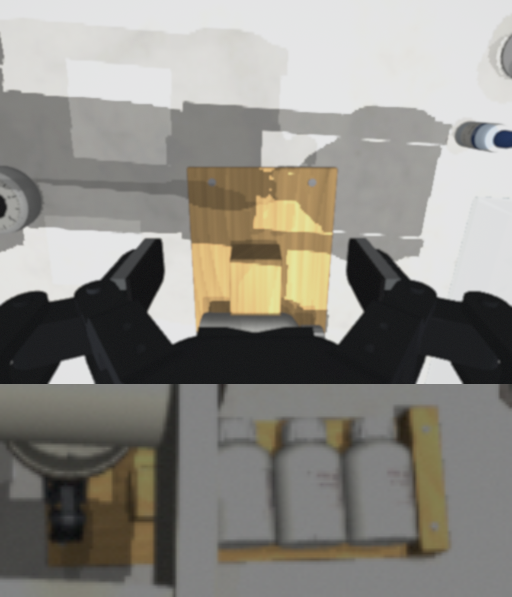

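Released. In the top view the row looks closed up to the stop, and the wedge sits square on the board. I'll move over the row for a clear close view.

Emit:
step_arm:
  moves:
    - [-25,0,15,0,0,0]
    - [-50,0,45,0,0,0]
    - [-75,0,80,0,0,0]
    - [-80,0,115,0,0,0]
    - [-80,0,150,0,0,0]
    - [-80,0,180,0,0,0]
    - [-80,0,197,0,0,0]
    - [-80,0,200,0,0,0]
    - [-80,0,200,0,0,0]
    - [-80,0,200,0,0,0]

```text
time_s: 13.17
tcp_pos: [0.6037, -0.1487, 0.4127]
ee_rot: [0.508, 0.491, 0.509, -0.491]
wrist_force: [-0.4, 0.5, 0.5]
width: 0.0851
```

```bash
python3 - <<'E'
from h import *
o=observe();print(o["time_s"],o["tcp_pos"])
np.savez("pics/w6.npz",*[np.array(x) for x in cam("wrist")])
w=camera("wrist")[:,:,::-1];cv2.imwrite("pics/w6.png",w)
E
```

```text
13.1667 [ 0.60367696 -0.14865717  0.41268518]
```

View pics/w6.png

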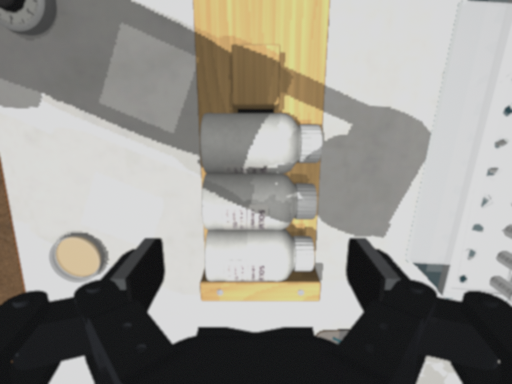

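Close view: bottles at rows 112–173, 173–229 and 229–281 with no visible gaps. The wedge (232–281, rows 44–110) is tight behind the last one. Checking against the nominal geometry:

```bash
python3 - <<'E'
from h import *
d=np.load("pics/w6.npz");c=[d[k] for k in d.files]
ex=np.array([np.cos(.0358),np.sin(.0358),0]);ey=np.array([-ex[1],ex[0],0]);O=np.array([.61593,-.28828,0])
W=lambda x,y,z:O+x*ex+y*ey+np.array([0,0,z])
B=lambda P:np.c_[(P-O)@ex,(P-O)@ey]*1000
cam_o=B((-c[3].T@c[4])[None])[0];print("cam",cam_o)
for ax in(.034,.101,.168):
    for x in(-.03,.0): # silhouette rows
        a=np.linspace(0,2*np.pi,360);q=np.array([W(x,ax+.0335*np.cos(t),.0395+.0335*np.sin(t)) for t in a]);p=proj(c,q);print("exp rows",ax,x,p[:,1].min().round(1),p[:,1].max().round(1))
im=cv2.imread("pics/w6.png");g=cv2.cvtColor(im,6).astype(int)
for u in(215,225,290): print(u,"dark rows",[(v,g[v,u]) for v in range(105,290) if g[v,u]<g[v-1,u] and g[v,u]<=g[v+1,u] and g[v,u]<g[v-4:v+5,u].max()-25])
P=[(234,44),(279,43)];print("exp wedge back corners px",proj(c,[W(x-.008,.269,.042) for x in(-.025,.025)]), "slope top edge",proj(c,[W(x-.008,.208,.042) for x in(-.025,.025)]))
for u in(238,246,256,266,274):
    s=g[30:60,u];k=np.abs(np.diff(s)).argmax()+30.5;s2=g[98:112,u];k2=np.diff(s2).argmin()+98.5;print(u,k,B(cast(c,[(u,k)],.042)).round(1),k2,B(cast(c,[(u,k2)],.042)).round(1))
for v in(60,75,90,100):
    l=np.abs(np.diff(g[v,222:242])).argmax()+222.5;r=np.abs(np.diff(g[v,270:290])).argmax()+270.5;print(v,l,r,B(cast(c,[(l,v),(r,v)],.042)).round(1).tolist())
cv2.imwrite("pics/c6.png",cv2.resize(im[30:190,185:345],None,fx=3.7,fy=3.7,interpolation=2))
E
```

```text
cam [ -6.86883497 207.64638353]
exp rows 0.034 -0.03 224.5 280.3
exp rows 0.034 0.0 224.5 280.3
exp rows 0.101 -0.03 171.3 228.7
exp rows 0.101 0.0 171.3 228.7
exp rows 0.168 -0.03 111.4 172.6
exp rows 0.168 0.0 111.4 172.6
215 dark rows [(230, np.int64(122)), (281, np.int64(143))]
225 dark rows [(231, np.int64(122)), (281, np.int64(152))]
290 dark rows [(116, np.int64(127)), (199, np.int64(148)), (278, np.int64(72))]
exp wedge back corners px [[228.90693343  42.94862365]
 [278.0323962   42.95440196]] slope top edge [[230.20560763 105.15579843]
 [276.89177234 105.15146841]]
238 45.5 [[-23.8 266.6]] 108.5 [[-24.7 204.5]]
246 47.5 [[-15.6 264.7]] 108.5 [[-16.1 204.5]]
256 52.5 [[ -5.4 260. ]] 108.5 [[ -5.4 204.5]]
266 54.5 [[  4.9 258.1]] 108.5 [[  5.4 204.5]]
274 58.5 [[ 13.1 254.3]] 104.5 [[ 13.9 208.7]]
60 232.5 284.5 [[-29.7, 252.9], [24.0, 252.9]]
75 232.5 277.5 [[-29.9, 238.3], [17.1, 238.3]]
90 232.5 286.5 [[-30.2, 223.4], [26.9, 223.4]]
100 228.5 283.5 [[-34.7, 213.3], [23.9, 213.3]]
```

View pics/c6.png

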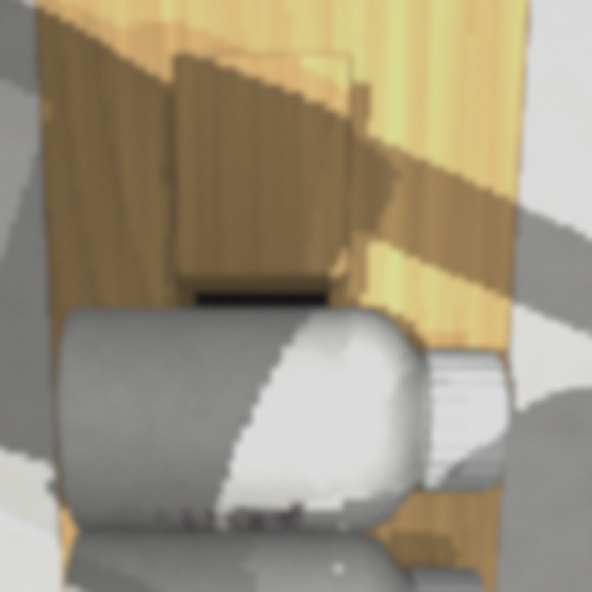

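```bash
python3 -c "
from cell import *
job_done()"
```

```text
the job is handed in; nothing more can be done
```

The job is handed in. The wedge sits flat on the board with its rubber face against the last bottle, and the three bottles lie together against the stop. I gripped the wedge by its sides, set it down on the board and slid it in until the push force rose from about 4 N to 13 N. Then I let go and lifted clear, at about 13 s on the robot's clock.

**Last checks (close wrist view after release):**
- **Bottles:** the seams between bottles and at the stop are within about 1–2 px (1–2 mm) of where a snug row should be. I saw no gaps.
- **Wedge position:** it looks square to the board. Its top edges are within about 1 px of the pressed-home position, which puts the nose about 21 mm from the bottle's axis.

**Less certain:**
- **Sideways offset:** the wedge is about 5 mm off the middle of the bottle's body, towards the cap.
- **Hard stop:** the last 1 mm of push moved the wedge without any further rise in force, so I backed off slightly before releasing.
- **Automatic edge finding:** shadows spoiled it on the wedge's back and sides, so I judged those edges by eye from the enlarged picture.

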